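# Shut a rooftop gas outlet and uncap its unknown thread

## Robot

A 6-joint arm with a two-finger parallel gripper is mounted at the origin on the work surface. World frame = base frame: x ahead of the robot, y to its left, z up, the work surface at z = 0. Lengths are in mm, angles in rad, forces in N, time in s.
With the tool pointing down it reaches from about 350 to 725 mm from the base axis. Payload 6 kg.
Tool frame: the origin (TCP) lies at the very end of the fingers, on their centre line; the grasp point (between the pads) lies 19 mm behind it; z points along the fingers, y is the direction in which the jaws open and shut (so a half turn about z gives the same grasp; the last joint's range is limited). The gripper opens to 85 mm and grips with 20 to 120 N. Pads are 22 mm wide; open, the fingers measure 114 mm over their backs; the gripper's body (76 mm by 85 mm) begins 54 mm behind the grasp point. The pads swing forward as they close: fully open they stand 13 mm farther back than shut.
Start: joints at [-0.863, 0.04, 0.085, 0, -1.615, -0.334], TCP at [219.101, -558.541, 231.261] pointing down, gripper open.
Joint ranges: [-2.56, 2.56], [-1.29, 2.01], [-1.08, 1.49], [-3.29, 1.98], [-2.81, -0.18], [-2.99, 2.99]. Speed limits (rad/s): [2.57, 2.57, 3.01, 3.14, 3.14, 3.14].

## Interface

Orientations are given as a unit quaternion [w, x, y, z].
In Python, from cell import env gives the robot as it stands.
- The arm moves only by the tool apply_moves, never from a script. Its argument "steps" is a list of rows, each a list of 5 numbers: the finger opening in mm, from 0 to 85.4, then the shift along the tool's x, y, z in mm, then the turn about the tool's z in rad. A call has 1 to 20 rows; each row shifts and turns the commanded pose from where the row before left it, along the tool's axes as they then stand; what a row does not reach is not made up. A row lasts 1/12 s, in which the tool goes at most 41.7 mm and 7.16 degrees, less where a joint would pass 70% of its speed; a pose out of reach is approached as far as the arm can. A call with a gripper value outside its range is refused whole. The fingers move at their own pace and stop on an object; "grip_force" is the grip in N (left out, the last holds). Time passes only in rows, so rows that do not move let the fingers close. It gives the time, the measured TCP pose, the force and the opening at its end, in the units of the state.
- env.state(): the state, without advancing time (a new reading comes with each control period).
- env.grab_frame(name): name is "scene" or "top"; returns the picture (400x640x3 uint8, red, green, blue); there is no depth.
- env.camera_params(name): a dict with "camera_matrix" (3x3 intrinsics, pixels), "position" and "attitude" of the camera in the world. Camera axes: x right, y down, z forward; pixel columns grow to the right and rows downward; lengths in mm; the calibration is good to about 2 mm. A picture is of the moment at which its call begins. camera_params takes no time and is no camera call.
- env.sign_off(): hands the job in, once; it reports no verdict.
Trained networks look in the newest picture that a camera, given by its name, has taken for a name from the list of things; names that differ only in an ending like _2 or _b are one class to them, and where a whole thing is asked for, a point or a joint stands for the part that bears it (a point fixed in the world has none). Each returns a list of dicts, best first, with "conf" (0 to 1); they miss things now and then, are a little off and sometimes report something else, mostly with a low value. They report only what shows in the picture. A call takes as long as a camera call.
- env.masks_of(camera, thing): "region" (400x640 bool, what is visible of it) and "rect" ([centre column, centre row, width, height] as shares, 0 to 1, of the picture: columns of its width, rows of its height, round what is visible of it).
- env.landmark_of(camera, thing): "centre" ([column, row] as shares, 0 to 1, of the picture: columns of its width, rows of its height: a listed point, or the origin of a listed thing).
The state is a dict: "t": time; "qpos": joint angles; "qd": joint speeds; "tau": joint torques, N m; "ee_pos": TCP position; "tcp_rot": TCP orientation; "wrist_force": force on the tool from outside, world axes, zero at the start; "torque": the same for the moment, N m; "finger_gap": finger opening in mm.
Only numpy, scipy, OpenCV 4.12 (cv2) and the standard library are available. Lean on these libraries where they do the work, as an engineer would, in place of code of your own. Each camera call takes 0.05 s, during which the arm holds its last target.

## Task

We are about to connect a second burner to the gas outlet that stands nearer the twin gas ring. First shut that outlet by swinging its black collar lever clockwise to the red mark, then unscrew its brass cap: nobody remembers whether it is left- or right-handed, so try it both ways and feel which way it loosens. Finish still holding the cap level in the gripper, its rim a hand's breadth (80 mm) or more above the neck, and leave the other outlet, the ladle, plates, spice box and cooker where they are.

Things in the scene. Friction and masses are not known exactly. Their poses are not given: they have to be found in the camera images.
- outlet_1: One of two look-alike pillar gas outlets fixed upright on the bench. Origin: centre of its underside, z up. Aluminium rosette 140 mm wide, 8 mm high; yellow pipe 40 mm wide; black collar 60 mm wide at 39-57 mm height; brass shoulder 38 mm wide to 66 mm; threaded neck 35 mm wide to 94 mm, hidden under the cap. Red shut mark on the rosette along the outlet's +x, white open mark along its +y
- outlet_1_mark (a point): Red shut mark of outlet_1: a radial stripe 34 x 12 mm on the rosette; this point is 60 mm from the pillar's axis, 8 mm above the bench
- collar_1 (a joint): Shut-off collar of outlet_1, about the pillar's axis (rad): 0 = open, lever over the white mark (outlet +y); grows CLOCKWISE seen from above to 1.571 = shut, lever over the red mark (outlet +x), where it meets a stop. Stiff (0.15 N m, 3 N at the lever), stays where left; starts at 0 to 0.5
- lever_1 (a point): Grip point in the collar lever of outlet_1: 52 mm out from the axis, 50 mm above the bench. The lever is a black radial bar with a white line on top, 12 mm wide, reaching out to 64 mm from the axis, 43 to 57 mm high, with open space underneath down to the rosette. The cap's side is 29 mm inward of this point, the cap's top 50 mm above it
- cap_1: Loose brass screw cap on outlet_1, 0.16-0.26 kg, round, ribbed, 46 mm wide, 32 mm tall, open below, white paint dash on top along its +x. Origin: centre of its rim, 68 mm above the bench when on; z up. Hand unknown: one way it stops hard within 0.25 rad; the other way it is free after 1.1-1.4 rad, lifts straight off up to 2.0 rad, stops soon after. Turns at one level or rises to 4 mm; no pulling off before
- outlet_2: One of two look-alike pillar gas outlets fixed upright on the bench. Origin: centre of its underside, z up. Aluminium rosette 140 mm wide, 8 mm high; yellow pipe 40 mm wide; black collar 60 mm wide at 39-57 mm height; brass shoulder 38 mm wide to 66 mm; threaded neck 35 mm wide to 94 mm, hidden under the cap. Red shut mark on the rosette along the outlet's +x, white open mark along its +y
- outlet_2_mark (a point): Red shut mark of outlet_2: a radial stripe 34 x 12 mm on the rosette; this point is 60 mm from the pillar's axis, 8 mm above the bench
- collar_2 (a joint): Shut-off collar of outlet_2, about the pillar's axis (rad): 0 = open, lever over the white mark (outlet +y); grows CLOCKWISE seen from above to 1.571 = shut, lever over the red mark (outlet +x), where it meets a stop. Stiff (0.15 N m, 3 N at the lever), stays where left; starts at 0 to 0.5
- lever_2 (a point): Grip point in the collar lever of outlet_2: 52 mm out from the axis, 50 mm above the bench. The lever is a black radial bar with a white line on top, 12 mm wide, reaching out to 64 mm from the axis, 43 to 57 mm high, with open space underneath down to the rosette. The cap's side is 29 mm inward of this point, the cap's top 50 mm above it
- cap_2: Loose brass screw cap on outlet_2, 0.16-0.26 kg, round, ribbed, 46 mm wide, 32 mm tall, open below, white paint dash on top along its +x. Origin: centre of its rim, 68 mm above the bench when on; z up. Hand unknown: one way it stops hard within 0.25 rad; the other way it is free after 1.1-1.4 rad, lifts straight off up to 2.0 rad, stops soon after. Turns at one level or rises to 4 mm; no pulling off before
- gas_ring: Twin gas ring, steel, 500 mm (its y) x 300 mm (its x) x 112 mm high, two burners with pan supports, knobs towards the robot; fixed to the left or right of both outlets. Origin: centre of its underside. It tells which outlet is meant: the one nearer to it
- pressure_cooker: Bystander: closed aluminium pressure cooker, 224 mm across, 184 mm high, long black handle along its x to 258 mm from the axis; on the side opposite the gas ring. Origin: centre of its underside
- ladle: Bystander: steel ladle lying between the outlets, 305 mm long along its x, bowl 90 mm wide and 30 mm high at the far end (+x), handle towards the robot. Origin: under its middle, on the bench
- plates: Bystander: two stacked green melamine plates, 210 mm wide, 40 mm high, far left. Origin: centre of the underside
- spice_box: Bystander: closed red plastic spice box, 104 x 164 x 65 mm, far right. Origin: centre of the underside

How it is judged:
By the outcome, as a careful person would: the job done as asked, in the order asked, and still so for the second after the job is handed in, while the arm keeps its last pose, push and grip.
It also fails if it takes over 64 s, if anything falls off the work surface, if the arm or the gripper's body presses on something with over 40 N, if the wrist force passes 120 N, or if a joint passes its speed limit or range.

## Working session

There is one attempt and no reset: what is moved stays moved. The work goes in short steps, Python scripts to look and compute and a tool call to move; the robot and the scene stay as the last step left them, time stands still between calls to the robot, and variables do not carry over. Pictures are saved under pics/ and viewed, and the job is handed in when it is done.

Besides the shell and the picture viewer there is one more tool, called after ">>>" by a JSON object that holds its "fn" and its "kwargs". apply_moves: Moves the arm, as the interface text tells. Its arguments: {"type":"object","properties":{"steps":{"type":"array","items":{"type":"array","items":{"type":"number"}}},"grip_force":{"type":"number"}},"required":["steps"]}

```bash
ls; mkdir -p pics
python3 - <<'E'
from cell import env
import cv2
print(env.state())
for n in("scene","top"):
    f=env.grab_frame(n); cv2.imwrite(f"pics/{n}0.png",f[:,:,::-1]); print(n,env.camera_params(n))
E
```

```text
pics
{'t': 0.0, 'qpos': array([-8.63320999e-01,  4.08330618e-02,  8.37763738e-02, -5.05263312e-04,
       -1.61550549e+00, -3.33719908e-01]), 'qd': array([-0.0008683 , -0.0007848 ,  0.00129959,  0.00050999,  0.00115197,
        0.00161103]), 'tau': array([ 1.46617672e-04, -3.68200099e+01,  3.47421491e+01,  6.93227112e+00,
       -5.23162074e-03,  6.83102748e-07]), 'ee_pos': array([ 219.04034593, -558.21999617,  230.23971914]), 'tcp_rot': array([-2.20212862e-04, -1.85802674e-01,  9.82586649e-01,  8.91495327e-04]), 'wrist_force': array([ 0.40233848,  0.67636365, -0.08160618]), 'torque': array([-0.01439887, -0.01384336,  0.00713843]), 'finger_gap': 85.61534281951299}
scene {'camera_matrix': array([[365.3258838 ,   0.        , 325.81841059],
       [  0.        , 365.3258838 , 197.55629468],
       [  0.        ,   0.        ,   1.        ]]), 'position': array([1162.7740897 , -478.61371452,  975.81394085]), 'attitude': array([-0.29451208,  0.85937064,  0.39535205, -0.13579947])}
top {'camera_matrix': array([[501.4461073 ,   0.        , 310.44992135],
       [  0.        , 501.4461073 , 195.70473147],
       [  0.        ,   0.        ,   1.        ]]), 'position': array([ 475.3317297 ,  -15.10777852, 1892.23766448]), 'attitude': array([ 0.03053671, -0.7013933 ,  0.71182478, -0.02050451])}
```

View pics/scene0.png

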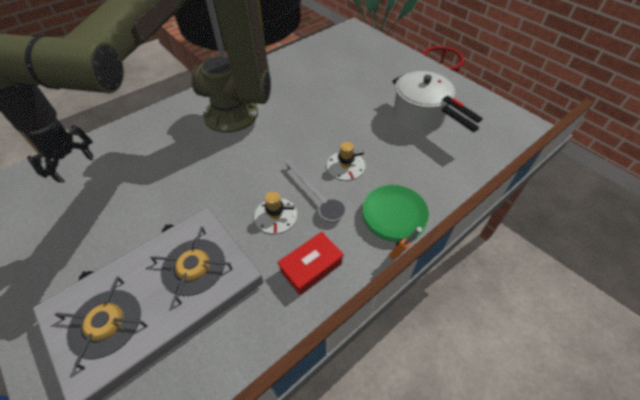

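View pics/top0.png

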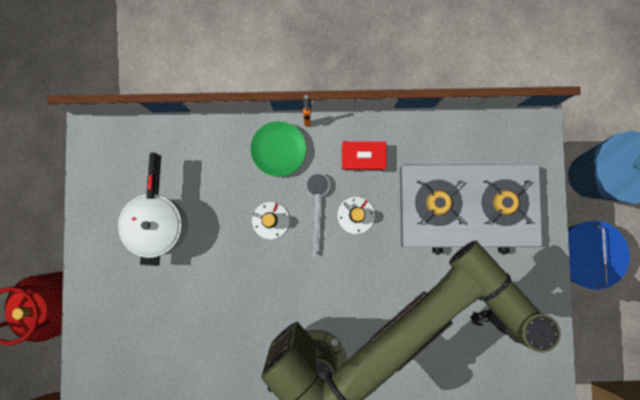

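The gas ring is on the right (−y) in the top view. The outlet nearer to it is at about (357,214) top and (274,207) scene. I'll measure that one.

```bash
cat > h.py <<'E'
from cell import env
import numpy as np, cv2
from scipy.spatial.transform import Rotation as R
def cam(n):
    p=env.camera_params(n);q=p['attitude'];return p['camera_matrix'],np.array(p['position']),R.from_quat([q[1],q[2],q[3],q[0]]).as_matrix()
def onz(n,uv,z):
    K,c,M=cam(n);d=M@np.linalg.inv(K)@np.array([uv[0],uv[1],1.]);return c+d*(z-c[2])/d[2]
def proj(n,X):
    K,c,M=cam(n);p=K@(M.T@(np.array(X)-c));return p[:2]/p[2]
def tri(uv):
    A=[];b=[]
    for n,(u) in uv.items():
        K,c,M=cam(n);d=M@np.linalg.inv(K)@np.array([u[0],u[1],1.]);d/=np.linalg.norm(d);P=np.eye(3)-np.outer(d,d);A.append(P);b.append(P@c)
    return np.linalg.lstsq(np.vstack(A),np.hstack(b),rcond=None)[0]
E
python3 - <<'E'
from h import *
Z={'outlet_1':0,'outlet_1_mark':8,'lever_1':50,'cap_1':68}
np.set_printoptions(precision=1,suppress=True)
for n in("scene","top"):
    f=env.grab_frame(n)
    for k,z in Z.items():
        for d in env.landmark_of(n,k)[:4]:
            uv=np.array(d['centre'])*[640,400]; print(n,k,round(d['conf'],2),uv,onz(n,uv,z))
    c=(357,214) if n=='top' else (276,210); s=40
    cr=f[c[1]-s:c[1]+s,c[0]-s:c[0]+s]; cv2.imwrite(f"pics/{n}1c.png",cv2.resize(cr,(560,560),interpolation=cv2.INTER_CUBIC)[:,:,::-1])
E
```

```text
scene outlet_1 0.76 [346.4 167.3] [529.9 160.8   0. ]
scene outlet_1 0.71 [274.2 216.8] [ 537.5 -164.7    0. ]
scene outlet_1_mark 0.89 [273.  230.9] [ 584.2 -201.5    8. ]
scene outlet_1_mark 0.67 [313.  270.8] [ 771.6 -193.2    8. ]
scene lever_1 0.66 [360.7 151.2] [538.2 219.2  50. ]
scene lever_1 0.53 [289.2 206.7] [ 568.7 -122.2   50. ]
scene cap_1 0.72 [273.2 205.1] [ 543.2 -163.1   68. ]
scene cap_1 0.63 [345.3 151.5] [516.3 163.9  68. ]
top outlet_1 0.88 [354.1 217.2] [ 528.7 -152.5    0. ]
top outlet_1 0.61 [275.2 217.9] [530.3 145.1   0. ]
top outlet_1_mark 0.83 [362.8 202.8] [ 582.1 -185.7    8. ]
top lever_1 0.6 [348.8 206. ] [ 568.7 -130.3   50. ]
top lever_1 0.5 [255.6 214.2] [543.6 212.9  50. ]
top cap_1 0.71 [266.9 221.5] [515.9 169.7  68. ]
top cap_1 0.65 [357.3 212.5] [ 543.7 -159.6   68. ]
```

View pics/scene1c.png

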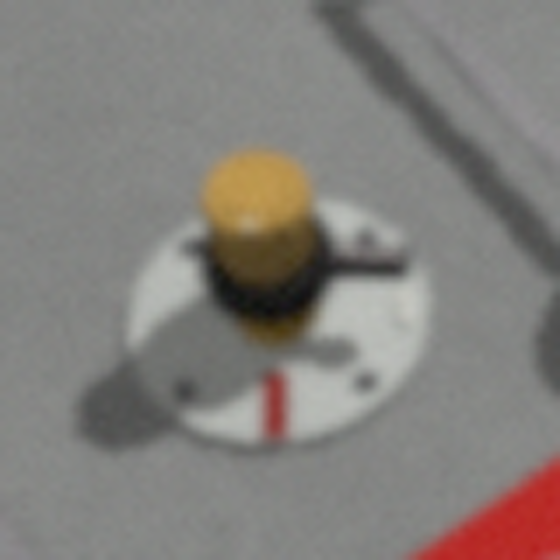

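View pics/top1c.png

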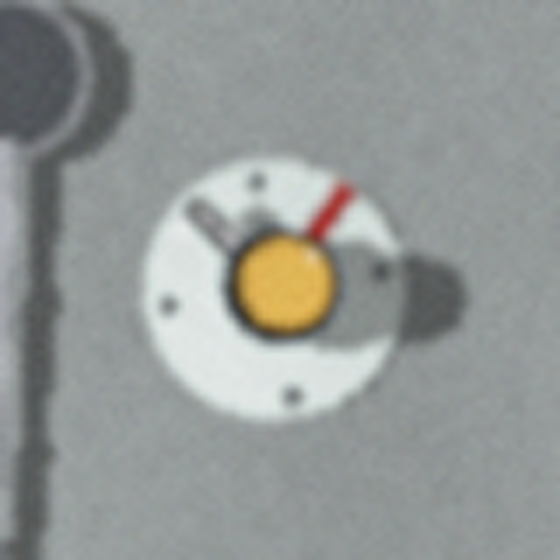

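Run:
```python
from h import *
np.set_printoptions(precision=1,suppress=True)
for n,o in(("top",(317,174)),("scene",(236,170))):
    P={'top':{'ros':(274,290,8),'cap':(285,284,100),'levertip':(192,204,57),'mark':(331,210,8)},
       'scene':{'ros':(280,320,8),'cap':(259,192,100),'levertip':(405,264,53),'mark':(275,405,8)}}[n]
    for k,(a,b,z) in P.items(): print(n,k,onz(n,((a+.5)/7+o[0]-.5,(b+.5)/7+o[1]-.5),z))
    # colour-based cap & rosette
    ms=env.grab_frame(n)
    for k in('cap_1','outlet_1','lever_1'):
        for d in env.masks_of(n,k)[:3]:
            ys,xs=np.nonzero(d['region']); print(n,k,round(d['conf'],2),xs.mean(),ys.mean(),len(xs),xs.min(),xs.max(),ys.min(),ys.max())
```

```text
top ros [ 536.6 -158.1    8. ]
top cap [ 536.6 -156.8  100. ]
top levertip [ 580.6 -112.5   57. ]
top mark [ 579.1 -189.6    8. ]
top outlet_1 0.61 270.46774193548384 220.27649769585253 868 252 287 203 238
top outlet_1 0.59 355.535240040858 214.7129724208376 979 338 374 197 233
top lever_1 0.65 350.4782608695652 212.82608695652175 69 344 359 203 222
scene ros [ 540.7 -160.4    8. ]
scene cap [ 538.6 -157.8  100. ]
scene levertip [ 581.1 -114.7   53. ]
scene mark [ 577.3 -189.5    8. ]
scene cap_1 0.56 272.0042372881356 200.03813559322035 236 264 280 192 208
scene cap_1 0.44 346.2701149425287 149.39655172413794 174 340 352 142 157
scene outlet_1 0.9 345.98837209302326 166.1593023255814 860 327 364 151 181
scene outlet_1 0.87 275.2774725274725 217.32417582417582 1092 254 296 198 234
scene lever_1 0.56 278.34313725490193 209.50980392156862 204 265 293 202 216
scene lever_1 0.55 348.17123287671234 157.95890410958904 146 337 362 151 164
```

```bash
cat >> h.py <<'E'
def rel(target=None,axaz=None,verbose=True):
    s=env.state();q=s['tcp_rot'];M=R.from_quat([q[1],q[2],q[3],q[0]]).as_matrix()
    az=np.degrees(np.arctan2(M[1,0],M[0,0]))
    print('t',round(s['t'],2),'pos',s['ee_pos'].round(1),'x_az',az.round(1),'tilt',np.degrees(np.arccos(-M[2,2])).round(2),'F',s['wrist_force'].round(1),'T',s['torque'].round(2),'gap',round(s['finger_gap'],1),'q',s['qpos'].round(2))
    if axaz is not None: print('turn about tool z (rad)',np.radians((az-axaz+180)%360-180).round(3))
    if target is not None: print('tool shift',(M.T@(np.array(target)-s['ee_pos'])).round(1))
E
python3 -c "
from h import *
rel((575,-120,200),225)"
```

```text
t 1.0 pos [ 219.1 -558.5  231.3] x_az -158.6 tilt 0.0 F [-0.8 -0.2  0.7] T [ 0.02  0.02 -0.03] gap 85.0 q [-0.86  0.04  0.08  0.   -1.62 -0.33]
turn about tool z (rad) -0.412
tool shift [-491.5  278.3   31.3]
```

>>> {"fn": "apply_moves", "kwargs": {"steps": [[85,0,0,0,-0.105],[85,0,0,0,-0.105],[85,0,0,0,-0.105],[85,0,0,0,-0.105],[85,0,0,0,0]]}}

```text
t: 1.42
ee_pos: [219.1, -558.5, 231.3]
tcp_rot: [-0.0, -0.388, 0.922, 0.0]
wrist_force: [-0.2, -1.1, -0.2]
finger_gap: 85.2
```

```bash
python3 -c "
from h import *
rel((575,-120,200),225)"
```

```text
t 1.42 pos [ 219.1 -558.5  231.3] x_az -134.3 tilt 0.0 F [-0.2 -1.1 -0.2] T [ 0.07 -0.03  0.01] gap 85.2 q [-0.86  0.04  0.08 -0.   -1.62  0.09]
turn about tool z (rad) 0.012
tool shift [-562.4   51.7   31.3]
```

>>> {"fn": "apply_moves", "kwargs": {"steps": [[85,-20,2,0,0.012],[85,-35,3,0,0],[85,-35,3,0,0],[85,-35,3,0,0],[85,-35,3,0,0],[85,-35,3,0,0],[85,-35,3,0,0],[85,-35,3,0,0],[85,-35,3,0,0],[85,-35,3,0,0],[85,-35,3,0,0],[85,-35,3,0,0],[85,-35,3,0,0],[85,-35,3,0,0],[85,-35,3,0,0],[85,-35,3,0,0],[45,-17,2,0,0],[45,0,0,30,0],[45,0,0,0,0]]}}

```text
t: 3.0
ee_pos: [582.0, -126.0, 195.6]
tcp_rot: [-0.003, -0.381, 0.925, 0.002]
wrist_force: [-0.2, 0.3, -2.4]
finger_gap: 51.3
```

Run:
```python
from h import *
rel((575,-120,60),225)
for n in("scene","top"):
    f=env.grab_frame(n)
    c=(357,214) if n=='top' else (276,210); s=50
    cr=f[c[1]-s:c[1]+s,c[0]-s:c[0]+s]; cv2.imwrite(f"pics/{n}2c.png",cv2.resize(cr,(560,560),interpolation=cv2.INTER_CUBIC)[:,:,::-1])
```

```text
t 3.0 pos [ 582.  -126.   195.6] x_az -135.3 tilt 0.46 F [-0.2  0.3 -2.4] T [0.05 0.05 0.03] gap 51.3 q [ 0.12  0.03  0.02 -0.   -1.56 -0.91]
turn about tool z (rad) -0.005
tool shift [  0.2   8.2 135.7]
```

View pics/scene2c.png

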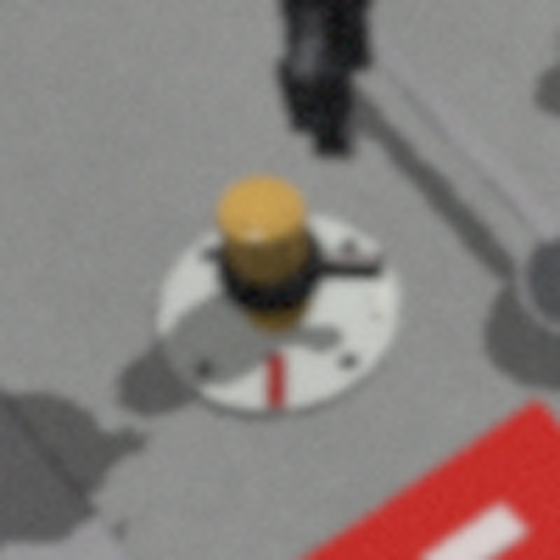

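The gripper hangs above the lever (near scene-crop (345,268)), jaws across it and partly closed. I'll settle it and then go down.

>>> {"fn": "apply_moves", "kwargs": {"steps": [[40,0,8,0,0],[40,0,0,30,0],[40,0,0,30,0],[40,0,0,25,0],[40,0,0,0,0],[40,0,0,0,0]]}}

```text
t: 3.6
ee_pos: [577.2, -122.6, 117.4]
tcp_rot: [-0.0, -0.381, 0.925, -0.0]
wrist_force: [-0.5, -0.2, 1.1]
finger_gap: 39.9
```

Run:
```python
from h import *
rel((575,-120,40),225)
for n in("scene","top"):
    f=env.grab_frame(n)
    c=(357,214) if n=='top' else (276,210); s=50
    cr=f[c[1]-s:c[1]+s,c[0]-s:c[0]+s]; cv2.imwrite(f"pics/{n}3c.png",cv2.resize(cr,(560,560),interpolation=cv2.INTER_CUBIC)[:,:,::-1])
```

```text
t 3.6 pos [ 577.2 -122.6  117.4] x_az -135.3 tilt 0.05 F [-0.5 -0.2  1.1] T [ 0.03 -0.03 -0.04] gap 39.9 q [ 0.13  0.03 -0.13  0.   -1.41 -0.92]
turn about tool z (rad) -0.005
tool shift [-0.3  3.4 77.4]
```

View pics/scene3c.png

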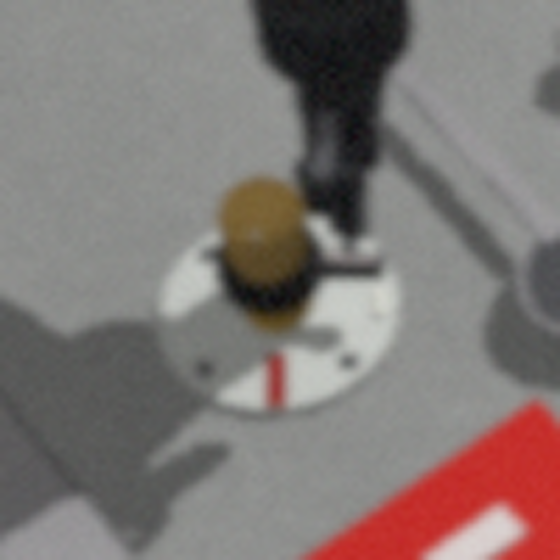

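View pics/top3c.png

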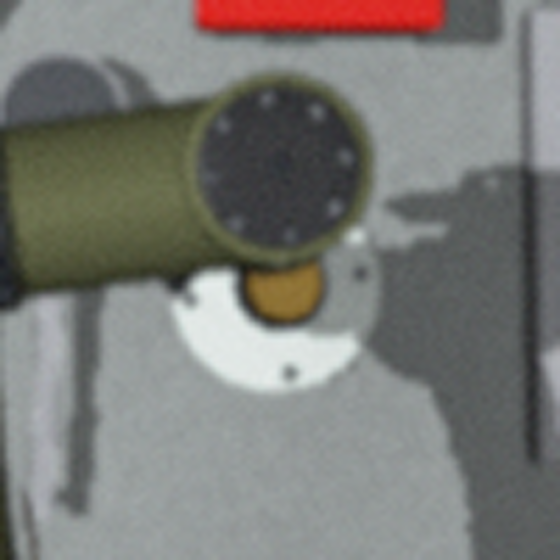

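>>> {"fn": "apply_moves", "kwargs": {"steps": [[40,-1,3,20,0],[40,0,0,20,0],[40,0,0,20,0],[40,0,0,19,0],[40,0,0,0,0],[40,0,0,0,0]]}}

```text
t: 4.2
ee_pos: [576.8, -119.4, 39.0]
tcp_rot: [0.0, -0.381, 0.925, -0.0]
wrist_force: [0.6, 0.0, 1.9]
finger_gap: 40.6
```

Run:
```python
from h import *
rel((575.5,-119.5,38),225)
for n in("scene",):
    f=env.grab_frame(n)
    c=(357,214) if n=='top' else (276,210); s=50
    cr=f[c[1]-s:c[1]+s,c[0]-s:c[0]+s]; cv2.imwrite(f"pics/{n}4c.png",cv2.resize(cr,(560,560),interpolation=cv2.INTER_CUBIC)[:,:,::-1])
```

```text
t 4.2 pos [ 576.8 -119.4   39. ] x_az -135.2 tilt 0.08 F [0.6 0.  1.9] T [-0.03  0.   -0.03] gap 40.6 q [ 0.14  0.07 -0.23  0.   -1.26 -0.93]
turn about tool z (rad) -0.004
tool shift [1.  0.8 1. ]
```

View pics/scene4c.png

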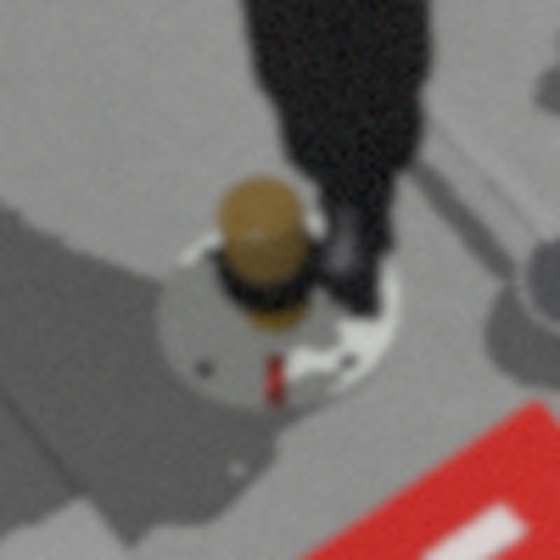

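>>> {"fn": "apply_moves", "kwargs": {"steps": [[25,1,0,0,0],[20,0,0,0,0],[10,0,0,0,0],[0,0,0,0,0],[0,0,0,0,0],[0,0,0,0,0]], "grip_force": 25}}

```text
t: 4.75
ee_pos: [576.2, -119.5, 39.0]
tcp_rot: [0.001, -0.381, 0.925, -0.0]
wrist_force: [-1.6, 3.3, 5.5]
finger_gap: 11.2
```

```bash
python3 -c "
from h import *
rel((575.5,-119.5,38),225)"
```

```text
t 4.75 pos [ 576.2 -119.5   39. ] x_az -135.2 tilt 0.12 F [-1.6  3.3  5.5] T [ 1.14  0.87 -0.34] gap 11.2 q [ 0.14  0.07 -0.24 -0.   -1.26 -0.92]
turn about tool z (rad) -0.004
tool shift [0.5 0.5 1. ]
```

>>> {"fn": "apply_moves", "kwargs": {"steps": [[0,0.1,-2.4,0,0.045],[0,0.2,-4.8,0,0.09],[0,0.2,-4.8,0,0.09],[0,0.2,-4.8,0,0.09],[0,0.2,-4.8,0,0.09],[0,0,0,0,0]]}}

```text
t: 5.25
ee_pos: [588.1, -138.7, 39.1]
tcp_rot: [0.001, -0.185, 0.983, -0.001]
wrist_force: [-0.8, -0.3, 5.2]
finger_gap: 11.7
```

```bash
python3 -c "
from h import *
a=np.radians(45-np.degrees(.405));rel((538+54*np.cos(a),-157.7+54*np.sin(a),39),180+np.degrees(a))"
```

```text
t 5.25 pos [ 588.1 -138.7   39.1] x_az -158.7 tilt 0.13 F [-0.8 -0.3  5.2] T [ 0.09  0.51 -0.19] gap 11.7 q [ 0.1   0.11 -0.19  0.   -1.26 -1.3 ]
turn about tool z (rad) -0.009
tool shift [-0.4  1.   0.1]
```

>>> {"fn": "apply_moves", "kwargs": {"steps": [[0,0.2,-4.8,0,0.09],[0,0.2,-4.8,0,0.09],[0,0.2,-4.8,0,0.09],[0,0.2,-4.8,0,0.09],[0,0.2,-4.8,0,0.09],[0,0.2,-4.8,0,0.09],[0,0.2,-4.8,0,0.09],[0,0.2,-4.8,0,0.09],[0,0.2,-4.8,0,0.09],[0,0.2,-4.8,0,0.09],[0,0,0,0,0]]}}

```text
t: 6.17
ee_pos: [584.1, -186.6, 39.1]
tcp_rot: [0.001, 0.261, 0.965, -0.001]
wrist_force: [-1.0, -7.1, 4.1]
finger_gap: 11.6
```

```bash
python3 -c "
from h import *
a=np.radians(-37.8);rel((538+54*np.cos(a),-157.7+54*np.sin(a),39),180+np.degrees(a))"
```

```text
t 6.17 pos [ 584.1 -186.6   39.1] x_az 149.7 tilt 0.2 F [-1.  -7.1  4.1] T [-2.15  0.45  0.19] gap 11.6 q [ 0.02  0.13 -0.17  0.   -1.27 -2.12]
turn about tool z (rad) 0.132
tool shift [ 0.9 -5.3  0.1]
```

>>> {"fn": "apply_moves", "kwargs": {"steps": [[0,0.1,-2.1,0,0.04],[0,0.1,-2.1,0,0.04],[0,0.1,-2.1,0,0.04],[0,0,0,0,0]]}}

```text
t: 6.5
ee_pos: [580.8, -191.7, 39.1]
tcp_rot: [0.001, 0.317, 0.948, -0.001]
wrist_force: [-0.9, -7.5, 2.6]
finger_gap: 11.6
```

```bash
python3 -c "
from h import *
a=np.radians(-37.8);rel((538+54*np.cos(a),-157.7+54*np.sin(a),39),180+np.degrees(a))"
```

```text
t 6.5 pos [ 580.8 -191.7   39.1] x_az 143.0 tilt 0.23 F [-0.9 -7.5  2.6] T [-2.42  0.2   0.36] gap 11.6 q [ 0.01  0.13 -0.17  0.   -1.26 -2.23]
turn about tool z (rad) 0.015
tool shift [0.6 0.6 0.1]
```

>>> {"fn": "apply_moves", "kwargs": {"steps": [[0,0.1,-2.1,0,0.03],[0,0,-1.5,0,0.02],[0,0,0,0,0]]}}

```text
t: 6.75
ee_pos: [580.1, -192.5, 39.2]
tcp_rot: [0.003, 0.34, 0.941, 0.0]
wrist_force: [4.8, -2.4, 3.0]
finger_gap: 11.4
```

```bash
python3 -c "
from h import *
a=np.radians(-37.8);rel((538+54*np.cos(a),-157.7+54*np.sin(a),39),180+np.degrees(a))"
```

```text
t 6.75 pos [ 580.1 -192.5   39.2] x_az 140.3 tilt 0.3 F [ 4.8 -2.4  3. ] T [-0.59 -1.77  0.59] gap 11.4 q [ 0.01  0.13 -0.18  0.   -1.26 -2.27]
turn about tool z (rad) -0.033
tool shift [0.6 1.7 0.2]
```

>>> {"fn": "apply_moves", "kwargs": {"steps": [[0,0,-1.5,0,0.01],[0,0,-1.5,0,0],[0,0,0,0,0]]}}

```text
t: 7.0
ee_pos: [579.8, -192.6, 39.2]
tcp_rot: [0.004, 0.343, 0.939, 0.002]
wrist_force: [9.1, 5.4, 1.9]
finger_gap: 11.4
```

```bash
python3 -c "
from h import *
a=np.radians(-37.8);rel((538+54*np.cos(a),-157.7+54*np.sin(a),39),180+np.degrees(a))"
```

```text
t 7.0 pos [ 579.8 -192.6   39.2] x_az 139.8 tilt 0.5 F [9.1 5.4 1.9] T [ 1.92 -3.16  0.48] gap 11.4 q [ 0.01  0.12 -0.18 -0.   -1.26 -2.28]
turn about tool z (rad) -0.041
tool shift [0.5 2.  0.2]
```

>>> {"fn": "apply_moves", "kwargs": {"steps": [[40,0,2,0,0],[40,0,1,0,0],[40,0,0,0,0],[40,0,0,-20,0],[40,0,0,-35,0],[40,0,0,-35,0],[85,0,0,-35,0],[85,-20,0,-20,0],[85,-30,0,0,0],[85,-30,0,0,0],[85,-30,0,0,0],[85,0,0,0,0]]}}

```text
t: 8.0
ee_pos: [662.9, -266.0, 176.6]
tcp_rot: [-0.004, 0.346, 0.938, -0.001]
wrist_force: [-0.1, -0.1, -2.1]
finger_gap: 85.2
```

Run:
```python
from h import *
rel((538,-157.7,150),254)
for n in("scene","top"):
    f=env.grab_frame(n)
    c=(357,214) if n=='top' else (276,210); s=40
    cr=f[c[1]-s:c[1]+s,c[0]-s:c[0]+s]; cv2.imwrite(f"pics/{n}5c.png",cv2.resize(cr,(560,560),interpolation=cv2.INTER_CUBIC)[:,:,::-1])
```

```text
t 8.0 pos [ 662.9 -266.   176.6] x_az 139.6 tilt 0.45 F [-0.1 -0.1 -2.1] T [0.05 0.01 0.02] gap 85.2 q [-0.1   0.35  0.34 -0.   -1.57 -2.17]
turn about tool z (rad) -1.997
tool shift [165.1   1.5  27.7]
```

View pics/scene5c.png

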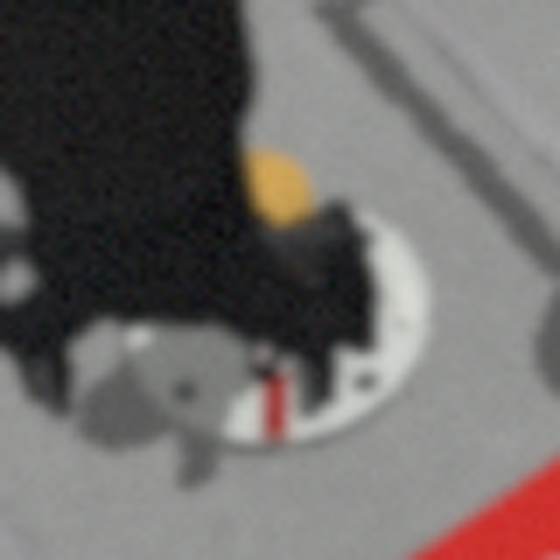

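View pics/top5c.png

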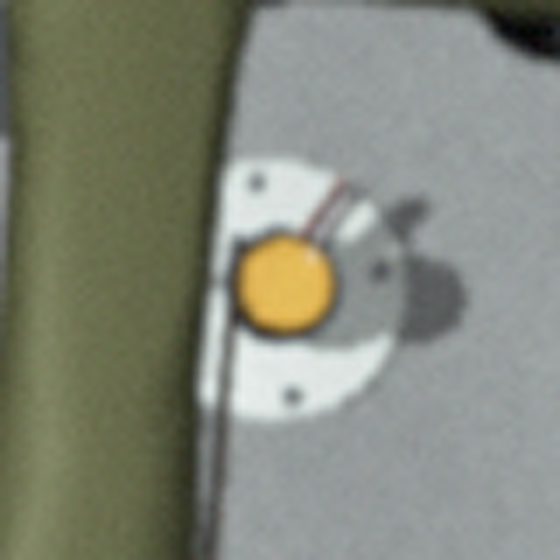

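The lever now lies over the red mark (top crop (340,205)). I'll turn the tool mid-range and move over the cap.

>>> {"fn": "apply_moves", "kwargs": {"steps": [[85,10,0,0,0],[85,30,0,0,0],[85,30,0,0,0],[85,0,0,0,-0.12],[85,0,0,0,-0.12],[85,0,0,0,-0.12],[85,0,0,0,-0.12],[85,0,0,0,-0.12],[85,0,0,0,-0.12],[85,0,0,0,-0.12],[85,0,0,0,-0.12],[85,0,0,0,-0.12],[85,0,0,0,-0.12],[85,0,0,0,-0.12],[85,0,0,0,-0.12],[85,0,0,0,-0.12],[85,0,0,0,-0.12],[85,0,0,0,-0.12],[85,0,0,0,-0.12],[85,0,0,0,-0.08]]}}

```text
t: 9.77
ee_pos: [607.8, -217.5, 183.2]
tcp_rot: [0.0, -0.607, 0.795, -0.0]
wrist_force: [0.9, -0.7, -0.8]
finger_gap: 85.3
```

Run:
```python
from h import *
np.set_printoptions(precision=1,suppress=True)
print(onz('top',((352.5)/7+317-.5,(198)/7+174-.5),57))
rel((538,-157.7,150),254)
```

```text
[ 582.8 -196.2   57. ]
t 9.77 pos [ 607.8 -217.5  183.2] x_az -105.3 tilt 0.04 F [ 0.9 -0.7 -0.8] T [ 0.  0. -0.] gap 85.3 q [-0.   0.2  0.1  0.  -1.5 -0.2]
turn about tool z (rad) 0.012
tool shift [-39.3  83.1  33.1]
```

>>> {"fn": "apply_moves", "kwargs": {"steps": [[85,-10,20,0,0],[85,-15,32,0,0],[85,-14,31,0,0],[85,0,0,33,0],[85,0,0,0,0],[85,0,0,0,0]]}}

```text
t: 10.27
ee_pos: [537.8, -157.6, 148.9]
tcp_rot: [-0.001, -0.604, 0.797, 0.001]
wrist_force: [1.6, 0.0, 0.6]
finger_gap: 84.9
```

Run:
```python
from h import *
rel((538,-157.7,70),254)
for n in("scene",):
    f=env.grab_frame(n)
    c=(276,200); s=50
    cr=f[c[1]-s:c[1]+s,c[0]-s:c[0]+s]; cv2.imwrite(f"pics/{n}6c.png",cv2.resize(cr,(560,560),interpolation=cv2.INTER_CUBIC)[:,:,::-1])
```

```text
t 10.27 pos [ 537.8 -157.6  148.9] x_az -105.6 tilt 0.12 F [1.6 0.  0.6] T [-0.03 -0.03 -0.07] gap 84.9 q [ 0.07 -0.06 -0.16 -0.   -1.47 -0.35]
turn about tool z (rad) 0.006
tool shift [-0.  -0.4 78.9]
```

View pics/scene6c.png

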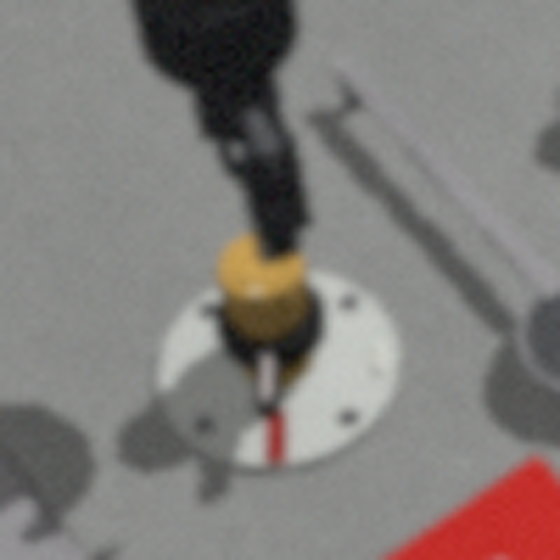

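Seen from the scene camera, the lever lines up with the red stripe and the fingers straddle the cap. I'll go down to cap height.

>>> {"fn": "apply_moves", "kwargs": {"steps": [[85,0,0,25,0],[85,0,0,25,0],[85,0,0,20,0],[85,0,0,9,0],[85,0,0,0,0],[50,0,0,0,0],[50,0,0,0,0],[50,0,0,0,0]]}}

```text
t: 10.98
ee_pos: [539.4, -158.1, 72.3]
tcp_rot: [0.0, -0.604, 0.797, -0.0]
wrist_force: [-24.7, 9.6, 16.8]
finger_gap: 51.8
```

Run:
```python
from h import *
rel((538,-157.7,70),254)
f=env.grab_frame('scene');c=(276,200); s=50
cr=f[c[1]-s:c[1]+s,c[0]-s:c[0]+s]; cv2.imwrite(f"pics/7c.png",cv2.resize(cr,(560,560),interpolation=cv2.INTER_CUBIC)[:,:,::-1])
```

```text
t 10.98 pos [ 539.4 -158.1   72.3] x_az -105.7 tilt 0.03 F [-24.7   9.6  16.8] T [3.18 8.22 0.02] gap 51.8 q [ 0.07 -0.02 -0.27  0.   -1.32 -0.35]
turn about tool z (rad) 0.005
tool shift [-0.   1.5  2.3]
```

View pics/7c.png

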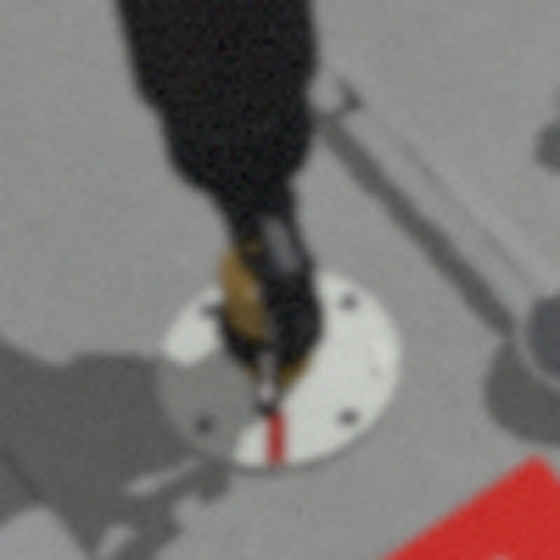

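>>> {"fn": "apply_moves", "kwargs": {"steps": [[60,0,0,0,0],[60,0,0,0,0],[60,0,0,0,0]]}}

```text
t: 11.28
ee_pos: [539.8, -158.0, 71.0]
tcp_rot: [0.001, -0.604, 0.797, -0.0]
wrist_force: [-0.0, -0.8, 0.2]
finger_gap: 59.9
```

Run:
```python
from h import *
rel((538,-157.7,70),254)
```

```text
t 11.28 pos [ 539.8 -158.    71. ] x_az -105.7 tilt 0.08 F [-0.  -0.8  0.2] T [-0.03  0.07 -0.03] gap 59.9 q [ 0.07 -0.02 -0.27  0.   -1.32 -0.35]
turn about tool z (rad) 0.005
tool shift [0.2 1.8 1. ]
```

>>> {"fn": "apply_moves", "kwargs": {"steps": [[60,0,3,0,0],[60,0,0,0,0],[50,0,0,0,0],[50,0,0,0,0],[50,0,0,0,0]], "grip_force": 30}}

```text
t: 11.7
ee_pos: [536.4, -157.2, 70.3]
tcp_rot: [0.0, -0.604, 0.797, 0.0]
wrist_force: [-0.4, -0.1, -0.4]
finger_gap: 50.3
```

Run:
```python
from h import *
rel((538,-157.7,70),254)
```

```text
t 11.7 pos [ 536.4 -157.2   70.3] x_az -105.7 tilt 0.0 F [-0.4 -0.1 -0.4] T [ 0.02 -0.04  0.04] gap 50.3 q [ 0.07 -0.03 -0.28 -0.   -1.32 -0.35]
turn about tool z (rad) 0.005
tool shift [ 0.1 -1.7  0.3]
```

>>> {"fn": "apply_moves", "kwargs": {"steps": [[40,0,0,0,0],[40,0,0,0,0],[40,0,0,0,0]], "grip_force": 30}}

```text
t: 11.95
ee_pos: [536.5, -157.2, 70.5]
tcp_rot: [0.0, -0.604, 0.797, -0.0]
wrist_force: [-0.5, 0.0, 0.7]
finger_gap: 45.2
```

Run:
```python
from h import *
rel((538,-157.7,70),254)
```

```text
t 11.95 pos [ 536.5 -157.2   70.5] x_az -105.7 tilt 0.02 F [-0.5  0.   0.7] T [0.08 0.   0.01] gap 45.2 q [ 0.07 -0.03 -0.28  0.   -1.32 -0.35]
turn about tool z (rad) 0.005
tool shift [ 0.1 -1.5  0.5]
```

>>> {"fn": "apply_moves", "kwargs": {"steps": [[40,0,0,0,-0.05],[40,0,0,0,-0.05],[40,0,0,0,-0.05],[40,0,0,0,0]]}}

```text
t: 12.28
ee_pos: [536.5, -157.2, 70.5]
tcp_rot: [0.0, -0.663, 0.749, -0.0]
wrist_force: [-0.6, 0.1, 1.8]
finger_gap: 45.4
```

Run:
```python
from h import *
rel()
```

```text
t 12.28 pos [ 536.5 -157.2   70.5] x_az -97.0 tilt 0.02 F [-0.6  0.1  1.8] T [0.17 0.06 0.02] gap 45.4 q [ 0.07 -0.03 -0.28 -0.   -1.32 -0.2 ]
```

>>> {"fn": "apply_moves", "kwargs": {"steps": [[40,0,0,0,-0.05],[40,0,0,0,-0.05],[40,0,0,0,-0.05],[40,0,0,0,0]]}}

```text
t: 12.62
ee_pos: [536.3, -157.1, 70.4]
tcp_rot: [-0.0, 0.716, -0.698, -0.0]
wrist_force: [-2.2, 2.0, 2.8]
finger_gap: 45.4
```

Run:
```python
from h import *
rel()
```

```text
t 12.62 pos [ 536.3 -157.1   70.4] x_az -88.6 tilt 0.03 F [-2.2  2.   2.8] T [ 0.42  0.51 -0.59] gap 45.4 q [ 0.07 -0.03 -0.28 -0.   -1.32 -0.05]
```

Free at first, then a hard resisting moment (−0.59 N m) after about 0.25 rad counter-clockwise. That looks like the tight side, so I'll try clockwise.

>>> {"fn": "apply_moves", "kwargs": {"steps": [[40,0,0,0,0.06],[40,0,0,0,0.06],[40,0,0,0,0.06],[40,0,0,0,0.06],[40,0,0,0,0.06],[40,0,0,0,0.06],[40,0,0,0,0.06],[40,0,0,0,0.06],[40,0,0,0,0]]}}

```text
t: 13.37
ee_pos: [536.6, -157.3, 70.5]
tcp_rot: [0.0, -0.528, 0.849, -0.0]
wrist_force: [0.5, -0.9, 2.3]
finger_gap: 45.4
```

Run:
```python
from h import *
rel()
```

```text
t 13.37 pos [ 536.6 -157.3   70.5] x_az -116.3 tilt 0.03 F [ 0.5 -0.9  2.3] T [-0.1  -0.03 -0.02] gap 45.4 q [ 0.07 -0.03 -0.28  0.   -1.32 -0.53]
```

>>> {"fn": "apply_moves", "kwargs": {"steps": [[40,0,0,0,0.06],[40,0,0,0,0.06],[40,0,0,0,0.06],[40,0,0,0,0.06],[40,0,0,0,0]]}}

```text
t: 13.78
ee_pos: [536.7, -157.3, 70.5]
tcp_rot: [0.0, -0.424, 0.906, -0.0]
wrist_force: [-0.0, -0.1, 1.2]
finger_gap: 44.9
```

Run:
```python
from h import *
rel()
```

```text
t 13.78 pos [ 536.7 -157.3   70.5] x_az -129.9 tilt 0.04 F [-0.  -0.1  1.2] T [-0.1  -0.22  0.01] gap 44.9 q [ 0.07 -0.03 -0.28  0.   -1.32 -0.77]
```

>>> {"fn": "apply_moves", "kwargs": {"steps": [[40,0,0,0,0.06],[40,0,0,0,0.06],[40,0,0,0,0.06],[40,0,0,0,0.06],[40,0,0,0,0.06],[40,0,0,0,0.06],[40,0,0,0,0.06],[40,0,0,0,0.06],[40,0,0,0,0.06],[40,0,0,0,0.06],[40,0,0,0,0]]}}

```text
t: 14.7
ee_pos: [536.5, -157.3, 70.4]
tcp_rot: [0.0, -0.138, 0.99, -0.0]
wrist_force: [-0.2, 0.2, 1.5]
finger_gap: 45.6
```

Run:
```python
from h import *
rel()
```

```text
t 14.7 pos [ 536.5 -157.3   70.4] x_az -164.1 tilt 0.02 F [-0.2  0.2  1.5] T [-0.13 -0.15  0.02] gap 45.6 q [ 0.07 -0.03 -0.28  0.   -1.32 -1.37]
```

>>> {"fn": "apply_moves", "kwargs": {"steps": [[40,0,0,0,0.06],[40,0,0,0,0.06],[40,0,0,0,0.06],[40,0,0,0,0.06],[40,0,0,0,0.06],[40,0,0,0,0.06],[40,0,0,0,0.06],[40,0,0,0,0.06],[40,0,0,0,0.06],[40,0,0,0,0.06],[40,0,0,0,0]]}}

```text
t: 15.62
ee_pos: [536.5, -157.4, 70.5]
tcp_rot: [0.0, 0.16, 0.987, -0.0]
wrist_force: [0.7, -0.8, 1.4]
finger_gap: 45.4
```

Run:
```python
from h import *
rel()
f=env.grab_frame('scene');c=(276,200); s=50
cr=f[c[1]-s:c[1]+s,c[0]-s:c[0]+s]; cv2.imwrite(f"pics/8c.png",cv2.resize(cr,(560,560),interpolation=cv2.INTER_CUBIC)[:,:,::-1])
```

```text
t 15.62 pos [ 536.5 -157.4   70.5] x_az 161.5 tilt 0.02 F [ 0.7 -0.8  1.4] T [-0.5  -0.1  -0.07] gap 45.4 q [ 0.07 -0.03 -0.28  0.   -1.32 -1.97]
```

View pics/8c.png

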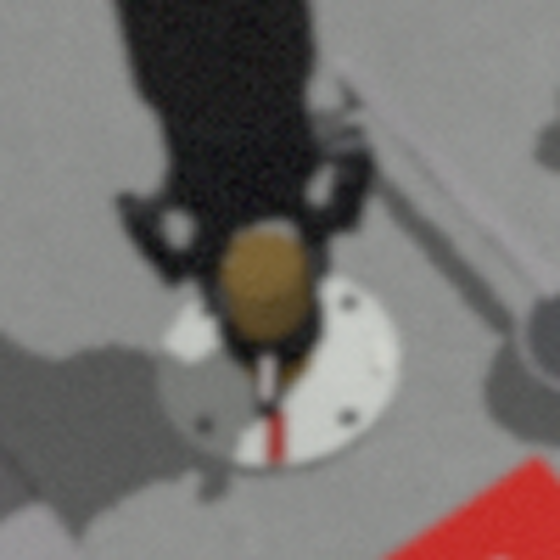

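Cap turned 1.62 rad clockwise, with no resistance, and the lever is still on the mark. I'll firm the grip and lift gently.

>>> {"fn": "apply_moves", "kwargs": {"steps": [[40,0,0,0,0],[40,0,0,0,0],[40,0,0,-2,0],[40,0,0,-2,0],[40,0,0,-2,0],[40,0,0,0,0]], "grip_force": 45}}

```text
t: 16.17
ee_pos: [536.0, -157.4, 75.4]
tcp_rot: [-0.001, 0.161, 0.987, -0.0]
wrist_force: [2.0, -4.4, -2.6]
finger_gap: 45.3
```

Run:
```python
from h import *
rel()
```

```text
t 16.17 pos [ 536.  -157.4   75.4] x_az 161.5 tilt 0.08 F [ 2.  -4.4 -2.6] T [-1.47 -0.67  0.01] gap 45.3 q [ 0.07 -0.03 -0.27 -0.   -1.33 -1.97]
```

>>> {"fn": "apply_moves", "kwargs": {"steps": [[40,0,0,-4,0],[40,0,0,-6,0],[40,0,0,-8,0],[40,0,0,-8,0],[40,0,0,-8,0],[40,0,0,-12,0],[40,0,0,-15,0],[40,0,0,-15,0],[40,0,0,-15,0],[40,0,0,-15,0],[40,0,0,-15,0],[40,0,0,-10,0],[40,0,0,-5,0],[40,0,0,0,0],[40,0,0,0,0]]}}

```text
t: 17.42
ee_pos: [536.3, -156.9, 211.8]
tcp_rot: [-0.0, 0.161, 0.987, 0.0]
wrist_force: [0.3, -0.0, -3.0]
finger_gap: 44.9
```

Run:
```python
from h import *
rel()
f=env.grab_frame('scene');c=(276,180); s=60
cr=f[c[1]-s:c[1]+s,c[0]-s:c[0]+s]; cv2.imwrite(f"pics/9c.png",cv2.resize(cr,(600,600),interpolation=cv2.INTER_CUBIC)[:,:,::-1])
f=env.grab_frame('top'); cv2.imwrite("pics/9t.png",f[:,:,::-1])
```

```text
t 17.42 pos [ 536.3 -156.9  211.8] x_az 161.5 tilt 0.05 F [ 0.3 -0.  -3. ] T [ 0.05  0.   -0.04] gap 44.9 q [ 0.07 -0.07 -0.06 -0.   -1.58 -1.97]
```

View pics/9c.png

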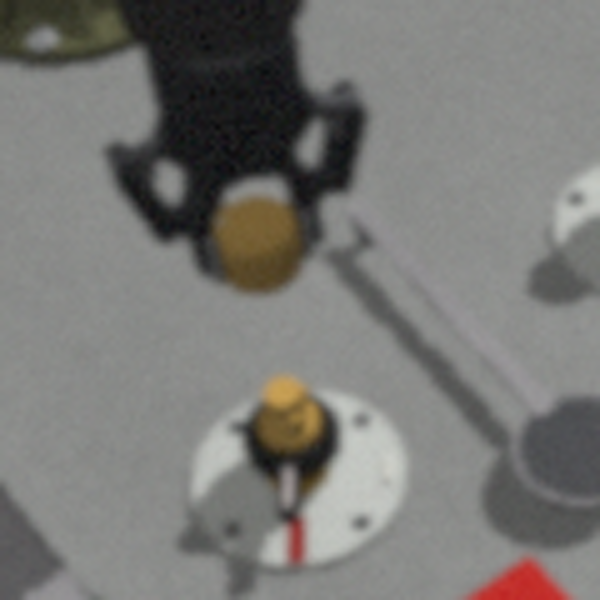

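View pics/9t.png

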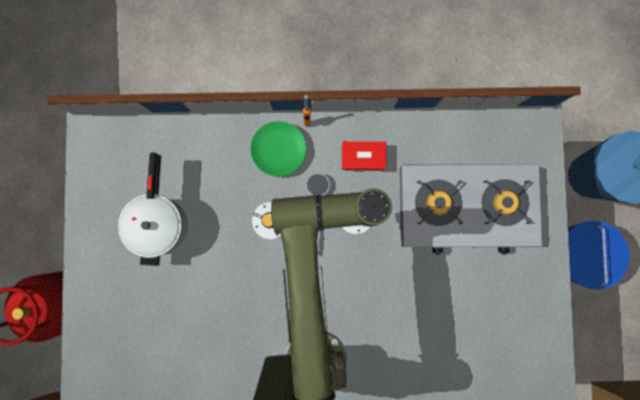

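Run:
```python
from h import *
f=env.grab_frame('scene')
big=cv2.resize(f[120:240,216:336],(600,600),interpolation=cv2.INTER_CUBIC)[:,:,::-1].copy()
t=np.linspace(0,2*np.pi,60)
for z,col in((209.3,(0,0,255)),(241.3,(0,255,0))):
    pts=np.array([proj('scene',(536.4+23*np.cos(a),-157+23*np.sin(a),z)) for a in t]); pts=((pts-[216,120]+.5)*5).astype(np.int32)
    cv2.polylines(big,[pts],True,col,1)
a=np.radians(-38)
for X,col in(((536.9,-157.5,57),(255,0,0)),):
    for r in(30,64):
        p=((proj('scene',(536.9+r*np.cos(a),-157.5+r*np.sin(a),57))-[216,120]+.5)*5).astype(int); cv2.circle(big,tuple(map(int,p)),3,col,-1)
cv2.imwrite('pics/10.png',big); rel()
```

```text
t 17.57 pos [ 536.  -157.1  211.1] x_az 161.5 tilt 0.11 F [-0.5 -0.5 -1.6] T [ 0.04 -0.01 -0.01] gap 45.0 q [ 0.07 -0.07 -0.06 -0.   -1.58 -1.97]
```

View pics/10.png

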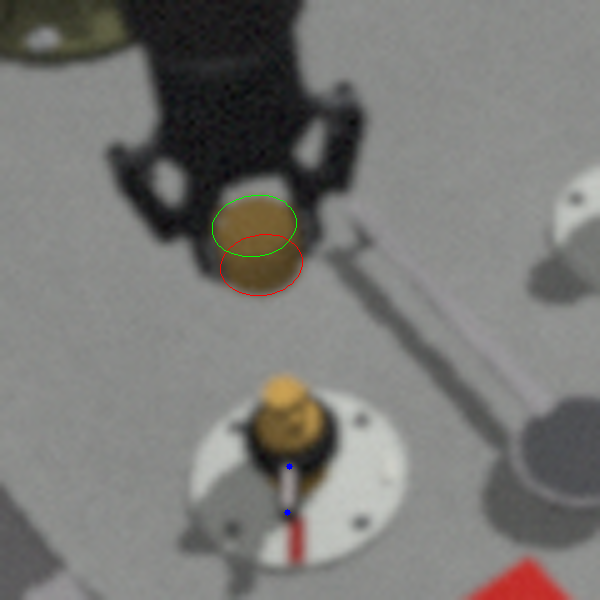

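The cap outline fits a level cap with its rim at about z = 209 mm, and the lever sits on the red mark's line. I'll hand it in.

```bash
python3 -c "
from cell import env
print(env.sign_off())"
```

```text
the job is handed in; nothing more can be done
None
```

The outlet nearer the gas ring is shut and its cap is off, held level in the gripper. I handed the job in at about 17.6 s, within the 64 s limit.

- **Collar:** I swung the lever clockwise about 84° until the stop pushed back with about 10 N. In the last picture it lies over the red mark. My separate direction measurements for lever and mark differed by about 2–3°, which I put down to camera error because the stop was clearly felt.
- **Cap:** Turned counter-clockwise it stopped hard after about 0.25–0.3 rad, with a moment of about 0.6 N m. Turned clockwise it ran free for 1.62 rad from its starting position and then lifted off, so the thread is left-handed.
- **Final hold:** The rim is at about z = 209 mm, roughly 115 mm above the top of the neck. The gripper tilt reads 0.1°, its gap is 45 mm, and the projected outline of a level cap fits the picture.
- **Contact on the way:** While first centring on the cap, one finger touched it with about 30 N. I opened, shifted 3 mm and gripped again. The collar did not move.
- **Other items:** The ladle, plates, spice box and cooker look unmoved in the last pictures. The arm partly hides the other outlet, but it was never approached.

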